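# Load the disintegration basket, one tablet per tube

### The job

Load the tablet basket rack for a disintegration test: drop the white tablets from the blue tray one by one into the empty glass tubes, so that each of the four tubes ends up with exactly one white tablet lying at its bottom (one tube is loaded already). Leave the orange tablet in the tray, and do not disturb the beaker or the bottle.

Things in the scene. Friction and masses are not known exactly. Their poses are not given: they have to be found in the camera images.
- tablet_a: bevelled white tablet, a disc 25 mm in diameter and 16 mm high; lying flat on the tray floor at the start. Its centre is tablet_a_center. Origin: centre of its underside, z up through the disc
- tablet_a_center (a point): centre of tablet_a
- tablet_b: bevelled white tablet, a disc 25 mm in diameter and 16 mm high; lying flat on the tray floor at the start. Its centre is tablet_b_center. Origin: centre of its underside, z up through the disc
- tablet_b_center (a point): centre of tablet_b
- tablet_c: bevelled white tablet, a disc 25 mm in diameter and 16 mm high; lying flat on the tray floor at the start. Its centre is tablet_c_center. Origin: centre of its underside, z up through the disc
- tablet_c_center (a point): centre of tablet_c
- tablet_d: bevelled white tablet, a disc 25 mm in diameter and 16 mm high; already at the bottom of a tube at the start. Its centre is tablet_d_center. Origin: centre of its underside, z up through the disc
- tablet_d_center (a point): centre of tablet_d
- orange: orange coated tablet of the same size (25 mm x 16 mm) among the white ones in the tray, to be left there. Origin: centre of its underside
- orange_center (a point): centre of the orange tablet
- rack: fixed basket rack: black base and flat grey top plate, 125 mm square, top 56 mm above the bench, four short upright glass tubes (axes at x, y = +-26 mm in this frame, bore 36 mm, tube floor (black) 8 mm above the bench, so 48 mm deep). Origin: centre of its underside; x, y along its sides; any yaw. One tube starts with a white tablet in it, seen from above or through the glass
- tube0 (a point): centre of the mouth of tube 0, level with the top face of the rack's plate (56 mm above the bench)
- tube1 (a point): centre of the mouth of tube 1, level with the top face of the rack's plate (56 mm above the bench)
- tube2 (a point): centre of the mouth of tube 2, level with the top face of the rack's plate (56 mm above the bench)
- tube3 (a point): centre of the mouth of tube 3, level with the top face of the rack's plate (56 mm above the bench)
- tray: fixed shallow blue tray, 190 mm square outside, 3 mm walls 14 mm high, floor 3 mm above the bench. Origin: centre of its underside; x, y along its sides. The four loose tablets lie in it in a rough 2 x 2 pattern about 84 mm apart
- beaker: empty glass beaker, 84 mm across, 110 mm high, beside the work area on the left. Origin: centre of its underside; to be left alone
- bottle: amber glass bottle, 64 mm across, 140 mm high, beside the work area on the right. Origin: centre of its underside; to be left alone

How it is judged (in metres and radians):
At the end, for the whole second after the job is handed in: Each of the four tubes holds one white tablet at its bottom (centre within 13 mm of the tube's axis, 10 to 28 mm above the rack's underside: not on top of another); the orange tablet lies in the tray (centre within 90 mm of its middle along each side, below 30 mm); all at rest (((horizontal distance between tablet_a_center and tube0 below 0.013 m and z of tablet_a_center in the frame of rack between 0.01 and 0.028 m) or (horizontal distance between tablet_b_center and tube0 below 0.013 m and z of tablet_b_center in the frame of rack between 0.01 and 0.028 m) or (horizontal distance between tablet_c_center and tube0 below 0.013 m and z of tablet_c_center in the frame of rack between 0.01 and 0.028 m) or (horizontal distance between tablet_d_center and tube0 below 0.013 m and z of tablet_d_center in the frame of rack between 0.01 and 0.028 m)) and ((horizontal distance between tablet_a_center and tube1 below 0.013 m and z of tablet_a_center in the frame of rack between 0.01 and 0.028 m) or (horizontal distance between tablet_b_center and tube1 below 0.013 m and z of tablet_b_center in the frame of rack between 0.01 and 0.028 m) or (horizontal distance between tablet_c_center and tube1 below 0.013 m and z of tablet_c_center in the frame of rack between 0.01 and 0.028 m) or (horizontal distance between tablet_d_center and tube1 below 0.013 m and z of tablet_d_center in the frame of rack between 0.01 and 0.028 m)) and ((horizontal distance between tablet_a_center and tube2 below 0.013 m and z of tablet_a_center in the frame of rack between 0.01 and 0.028 m) or (horizontal distance between tablet_b_center and tube2 below 0.013 m and z of tablet_b_center in the frame of rack between 0.01 and 0.028 m) or (horizontal distance between tablet_c_center and tube2 below 0.013 m and z of tablet_c_center in the frame of rack between 0.01 and 0.028 m) or (horizontal distance between tablet_d_center and tube2 below 0.013 m and z of tablet_d_center in the frame of rack between 0.01 and 0.028 m)) and ((horizontal distance between tablet_a_center and tube3 below 0.013 m and z of tablet_a_center in the frame of rack between 0.01 and 0.028 m) or (horizontal distance between tablet_b_center and tube3 below 0.013 m and z of tablet_b_center in the frame of rack between 0.01 and 0.028 m) or (horizontal distance between tablet_c_center and tube3 below 0.013 m and z of tablet_c_center in the frame of rack between 0.01 and 0.028 m) or (horizontal distance between tablet_d_center and tube3 below 0.013 m and z of tablet_d_center in the frame of rack between 0.01 and 0.028 m)) and linear speed of each of tablet_a, tablet_b, tablet_c, tablet_d, orange below 0.03 m/s and x of orange_center in the frame of tray between -0.09 and 0.09 m and y of orange_center in the frame of tray between -0.09 and 0.09 m and height (world z) of orange_center below 0.03 m); the robot touches nothing.
It fails at once if the beaker is pushed or knocked more than 30 mm from its place (distance of beaker from where it was at the start of the episode above 0.03 m).
It fails at once if the bottle is pushed or knocked more than 30 mm from its place (distance of bottle from where it was at the start of the episode above 0.03 m).
It also fails if it takes over 72 s, if anything falls off the work surface, if the arm or the gripper's body presses on something with over 40 N, if the wrist force passes 120 N, or if a joint passes its speed limit or range.

### The arm

A 6-joint arm with a two-finger parallel gripper is mounted at the origin on the work surface. World frame = base frame: x ahead of the robot, y to its left, z up, the work surface at z = 0. Lengths are in mm, angles in rad, forces in N, time in s.
With the tool pointing down it reaches from about 400 to 925 mm from the base axis. Payload 12.5 kg.
Tool frame: the origin (TCP) lies at the very end of the fingers, on their centre line; the grasp point (between the pads) lies behind it (env.grip_depth is the z of the grasp point in the tool frame, in mm); z points along the fingers, y is the line along which they close (so a half turn about z gives the same grasp; the last joint's range is limited). The gripper opens to 95 mm and grips with 3 to 60 N. Pads are 20 mm wide; open, the fingers measure 119 mm over their backs; the gripper's body (75 mm by 180 mm) begins 59 mm behind the grasp point.
Start: joints at [1.023, 0.491, 1.559, -0, 1.092, -0.106], TCP at [267.216, 565.015, 214.661] pointing down, gripper open.
Joint ranges: [-3.1, 3.1], [-0.84, 2.19], [0.05, 2.79], [-1.13, 4.28], [0.06, 2.93], [-2.69, 2.69]. Speed limits (rad/s): [2.22, 2.22, 2.79, 3.14, 3.14, 3.14].

### API

Orientations are given as [roll, pitch, yaw] about the fixed x, y, z axes, in that order (R = Rz(yaw) Ry(pitch) Rx(roll)).
In Python, from cell import env, optics gives the robot as it stands.
- The arm moves only by the tool step_arm, never from a script. Its argument "moves" is a list of rows, each an object of numbers: "tx", "ty", "tz": the shift along the tool's x, y, z in mm; "roll": the turn about the tool's z in rad. In form: [{"tx": .., "ty": .., "tz": .., "roll": ..}, ...]. A call has 1 to 12 rows; each row is the pose to reach, as a shift and turn from the pose commanded when the call began, along the tool's axes at that moment; what a row does not reach only later rows make up. A row lasts 1/12 s, in which the tool goes at most 41.7 mm and 7.16 degrees, less where a joint would pass 70% of its speed; a pose out of reach is approached as far as the arm can. A call with a gripper value outside its range is refused whole. "grip" is the finger opening in mm, from 0 to 95.1, set as the call begins (left out, the last holds). The fingers move at their own pace and stop on an object; the grip force is fixed at half the most. Time passes only in rows, so rows that repeat a pose let the fingers close. It gives the time, the measured TCP pose, the force, the opening and the grip force at its end, in the units of the state.
- env.state(): the state, without advancing time (a new reading comes with each control period).
- optics.read_camera(name): name is "scene" or "top" or "wrist"; returns a dict with "pixels" (420x560x3 uint8, blue, green, red), "mtx" (3x3 intrinsics, pixels), "view" (4x4, takes a point from world to camera coordinates). Camera axes: x right, y down, z forward; pixel columns grow to the right and rows downward; lengths in mm; the calibration is good to about 2 mm. A picture is of the moment at which its call begins. There is no depth.
- env.job_done(): hands the job in; it is judged then, once.
The state is a dict: "t": time; "joints": joint angles; "qvel": joint speeds; "tau": joint torques, N m; "eef_pos": TCP position; "tcp_rot": TCP orientation; "ft_force": force on the tool from outside, world axes, zero at the start; "moment": the same for the moment, N m; "opening": opening from 0.0 (shut) to 1.0 (fully open); "grip_force": force on a finger pad.
Only numpy, scipy, OpenCV 4.12 (cv2) and the standard library are available. Lean on these libraries where they do the work, as an engineer would, in place of code of your own. Each camera call takes 0.05 s, during which the arm holds its last target. There are 200 camera calls.

## Working session

There is one attempt and no reset: what is moved stays moved. The work goes in short steps, Python scripts to look and compute and a tool call to move; the robot and the scene stay as the last step left them, time stands still between calls to the robot, and variables do not carry over. Pictures are saved under pics/ and viewed, at most 10 in all, crops included, and the job is handed in when it is done.

Besides the shell and the picture viewer there is one more tool, called after ">>>" by a JSON object that holds its "fn" and its "kwargs". step_arm: Moves the arm, as the interface text tells. Its arguments: {"type":"object","properties":{"moves":{"type":"array"},"grip":{"type":"number"}},"required":["moves"]}

```bash
mkdir -p pics; ls; python3 - <<'E'
from cell import env, optics
import cv2,numpy as np
s=env.state();print(s['t'],s['eef_pos'],s['tcp_rot'],env.grip_depth)
for n in('scene','top'):
    c=optics.read_camera(n);cv2.imwrite(f'pics/{n}0.png',c['pixels']);print(n,c['mtx'].tolist(),np.round(c['view'],3).tolist())
    np.savez(f'{n}0.npz',**c)
a=[cv2.imread(f'pics/{n}0.png') for n in('top',)]
E
```

```text
pics
0.0 [267.07491312 564.79811134 214.05211619] [-3.14047481e+00 -1.18599039e-04  2.69979998e+00] -18.8
scene [[421.104108087138, 0.0, 283.356494716909], [0.0, 421.104108087138, 207.91728097065584], [0.0, 0.0, 1.0]] [[-0.035, 0.999, -0.012, 14.526], [0.838, 0.023, -0.545, -407.497], [-0.545, -0.03, -0.838, 1458.429], [0.0, 0.0, 0.0, 1.0]]
top [[417.2552758277264, 0.0, 280.11036767562325], [0.0, 417.2552758277264, 210.02816843703044], [0.0, 0.0, 1.0]] [[0.014, -1.0, 0.0, -5.739], [-0.996, -0.014, -0.091, 525.864], [0.091, 0.001, -0.996, 1157.771], [0.0, 0.0, 0.0, 1.0]]
```

View pics/top0.png

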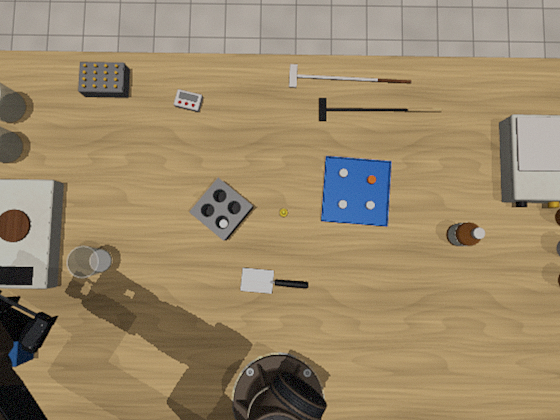

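View pics/scene0.png

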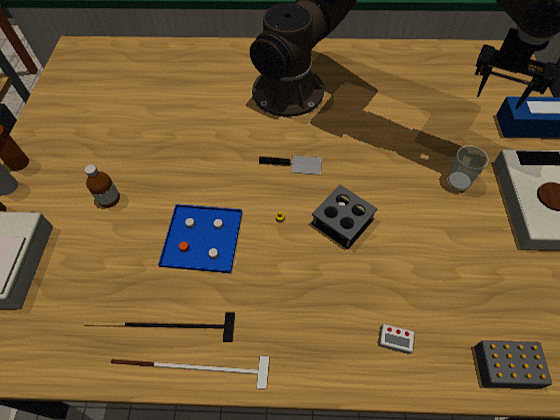

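Top view: rack near (222,209) with the loaded tube at (223,223) and the empty tubes at (220,196), (207,210) and (234,208). In the tray, white tablets are at (343,173), (343,204) and (370,205), and orange is at (372,180). The scene view agrees.

```bash
cat > h.py <<'E'
import numpy as np,cv2
def ray(c,uv,z):
    V=c['view'];R=V[:3,:3];o=-R.T@V[:3,3]
    d=R.T@np.linalg.inv(c['mtx'])@np.array([uv[0],uv[1],1.])
    return (o+d*(z-o[2])/d[2])[:2]
def proj(c,p):
    q=c['mtx']@(c['view'][:3,:3]@np.asarray(p,float)+c['view'][:3,3]);return q[:2]/q[2]
def blobs(mask,amin,amax):
    n,l,s,ce=cv2.connectedComponentsWithStats(mask.astype(np.uint8))
    return [(ce[i],s[i,4],s[i,:4]) for i in range(1,n) if amin<=s[i,4]<=amax]
E
python3 - <<'E'
from h import *
for n in('top','scene'):
    c=dict(np.load(n+'0.npz'));im=c['pixels'];hsv=cv2.cvtColor(im,cv2.COLOR_BGR2HSV)
    H,S,V=cv2.split(hsv)
    tb=cv2.morphologyEx(((H>105)&(H<125)&(S>150)).astype(np.uint8),cv2.MORPH_CLOSE,np.ones((15,15)))
    n_,l,s,ce=cv2.connectedComponentsWithStats(tb)
    print(n)
    rx=(300,140,420,240) if n=='top' else (150,195,250,280)
    roi=np.zeros(H.shape,bool);roi[rx[1]:rx[3],rx[0]:rx[2]]=1
    for nm,m in(('white',(S<80)&(V>140)),('orange',(H<18)&(S>150)&(V>120))):
        for ce,a,b in blobs(m&roi&(tb>0),15,300): print(nm,ce.round(1),a,ray(c,ce,17).round(1))
    rr=(180,170,262,248) if n=='top' else (305,178,385,250)
    roi=np.zeros(H.shape,bool);roi[rr[1]:rr[3],rr[0]:rr[2]]=1
    g=roi&(S<50)&(V>85)
    bl=max(blobs(g,200,9000),key=lambda t:t[1]);print('plate',bl)
    cv2.imwrite('pics/m_%s.png'%n,cv2.hconcat([cv2.resize(im[rr[1]:rr[3],rr[0]:rr[2]],None,fx=5,fy=5,interpolation=0),cv2.cvtColor(cv2.resize(g[rr[1]:rr[3],rr[0]:rr[2]].astype(np.uint8)*255,None,fx=4,fy=5,interpolation=0),8)])[:600,:800])
    cs,h=cv2.findContours(g.astype(np.uint8),cv2.RETR_CCOMP,2)
    for k,q in enumerate(cs):
        if cv2.contourArea(q)>40:
            (x,y),wh,an=cv2.minAreaRect(q);print(h[0][k][3],round(x,1),round(y,1),np.round(wh,1),an,ray(c,(x,y),56).round(1))
    q=max(cs,key=cv2.contourArea);print('corners',[ray(c,p,56).round(1).tolist() for p in cv2.boxPoints(cv2.minAreaRect(q))])
E
```

```text
top
white [343.3 172.2] 58 [ 638.1 -178.4]
white [342.4 203.8] 63 [ 546.8 -176. ]
white [370.1 204.7] 61 [ 545.4 -254.9]
orange [371.3 179.3] 50 [ 618.6 -258.7]
plate (array([220.85778061, 209.18303571]), np.int32(1568), array([190, 178,  62,  62], dtype=int32))
-1 220.7 208.4 [45.1 45.6] 39.80557632446289 [525.2 165.3]
0 221.5 221.5 [12.7 14.1] 45.0 [489.1 162.1]
0 207.0 209.5 [13.4 13.4] 45.0 [521.6 202.9]
0 233.5 207.0 [13.4 13.4] 45.0 [529.6 130.1]
0 219.3 195.2 [13.4 14.1] 45.0 [561.7 170.2]
corners [[515.5, 253.0], [614.1, 175.3], [535.0, 77.6], [437.6, 155.5]]
scene
white [189.3 221.1] 47 [ 547.2 -252.9]
white [217.4 222.1] 46 [ 548.4 -175.5]
white [212.5 251.8] 53 [ 639.  -177.2]
orange [183.  245.2] 53 [ 622.  -257.8]Traceback (most recent call last):
  File "<stdin>", line 15, in <module>
ValueError: max() iterable argument is empty
```

View pics/m_top.png

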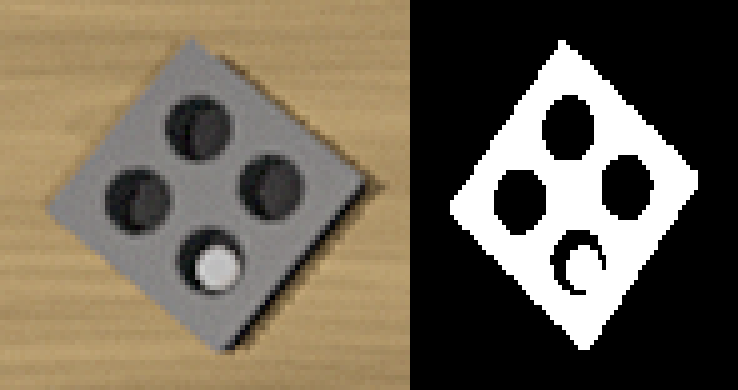

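Rack centre ≈ (525.5,166), diagonal 7° off x. The empty tubes are at about (562,170), (521,202.5) and (530,130), which matches the 52 mm spacing. The tablets agree across both views. Next I go above tablet B with yaw turned to π, so tool x = −X, y = +Y, z = −Z.

>>> {"fn": "step_arm", "kwargs": {"moves": [{"tx": -570, "ty": -550, "tz": 40, "roll": -0.4416}, {"tx": -570, "ty": -550, "tz": 40, "roll": -0.4416}, {"tx": -570, "ty": -550, "tz": 40, "roll": -0.4416}, {"tx": -570, "ty": -550, "tz": 40, "roll": -0.4416}, {"tx": -570, "ty": -550, "tz": 40, "roll": -0.4416}, {"tx": -570, "ty": -550, "tz": 40, "roll": -0.4416}, {"tx": -570, "ty": -550, "tz": 40, "roll": -0.4416}, {"tx": -570, "ty": -550, "tz": 40, "roll": -0.4416}, {"tx": -570, "ty": -550, "tz": 40, "roll": -0.4416}, {"tx": -570, "ty": -550, "tz": 40, "roll": -0.4416}, {"tx": -570, "ty": -550, "tz": 40, "roll": -0.4416}, {"tx": -570, "ty": -550, "tz": 40, "roll": -0.4416}], "grip": 50}}

```text
t: 1.1
eef_pos: [443.3, 97.8, 189.4]
tcp_rot: [3.141, 0.0, 3.142]
ft_force: [1.1, 0.4, -0.3]
opening: 0.526
grip_force: 0.0
```

>>> {"fn": "step_arm", "kwargs": {"moves": [{"tx": -104, "ty": -274, "tz": 10, "roll": 0}, {"tx": -104, "ty": -274, "tz": 10, "roll": 0}, {"tx": -104, "ty": -274, "tz": 10, "roll": 0}, {"tx": -104, "ty": -274, "tz": 10, "roll": 0}, {"tx": -104, "ty": -274, "tz": 10, "roll": 0}, {"tx": -104, "ty": -274, "tz": 10, "roll": 0}, {"tx": -104, "ty": -274, "tz": 10, "roll": 0}, {"tx": -104, "ty": -274, "tz": 10, "roll": 0}, {"tx": -104, "ty": -274, "tz": 10, "roll": 0}, {"tx": -104, "ty": -274, "tz": 10, "roll": 0}, {"tx": -104, "ty": -274, "tz": 10, "roll": 0}]}}

```text
t: 2.02
eef_pos: [546.6, -173.1, 179.5]
tcp_rot: [3.141, -0.001, -3.141]
ft_force: [0.2, 0.2, 0.2]
opening: 0.525
grip_force: 0.0
```

```bash
cat > w.py <<'E'
from cell import env, optics
from h import *
import sys
s=env.state();print(s['t'],s['eef_pos'],s['tcp_rot'])
c=optics.read_camera('wrist');im=c['pixels'];cv2.imwrite(f'pics/{sys.argv[1]}.png',im)
H,S,V=cv2.split(cv2.cvtColor(im,cv2.COLOR_BGR2HSV))
for nm,m in(('white',(S<80)&(V>140)),('orange',(H<18)&(S>150)&(V>120))):
    for ce,a,b in blobs(m,300,30000): print(nm,ce.round(1),a,b,ray(c,ce,17).round(1))
E
python3 w.py w1
```

```text
2.0167 [ 546.63653754 -173.08129707  179.45464564] [ 3.14108660e+00 -5.81674743e-04 -3.14087757e+00]
white [118.9   3.3] 1287 [  0   0 215  13] [ 358.4 -333. ]
white [522.8   6.2] 1067 [476   0  84  17] [360.2  55.5]
white [109.3  40.8] 3776 [  0  25 208  31] [ 390.6 -347.6]
white [492.   36.9] 718 [465  26  56  22] [386.6  31. ]
white [376.2  87.1] 3115 [317  60 152  53] [432.8 -79.2]
white [ 94.9 183.7] 20792 [  0  81 206 212] [ 534.7 -388. ]
white [369.2 142.3] 6431 [306 109 145 133] [488.5 -81.9]
white [551.5 193.9] 547 [537 172  23  45] [545.7 130.7]
white [213.4 194.1] 342 [203 183  21  22] [ 546.5 -254.8]
white [281.8 194.8] 328 [272 185  21  21] [ 547.2 -176.8]
white [510.7 219.7] 630 [490 203  45  26] [576.7  90.8]
white [529.5 259. ] 454 [489 254  71  11] [627.  124.8]
white [281.  266.6] 316 [271 256  21  21] [ 637.9 -178. ]
white [468.4 271.8] 537 [444 264  61  20] [644.6  53.4]
white [281.6 337.8] 1274 [230 325 117  27] [ 742.6 -177.5]
```

View pics/w1.png

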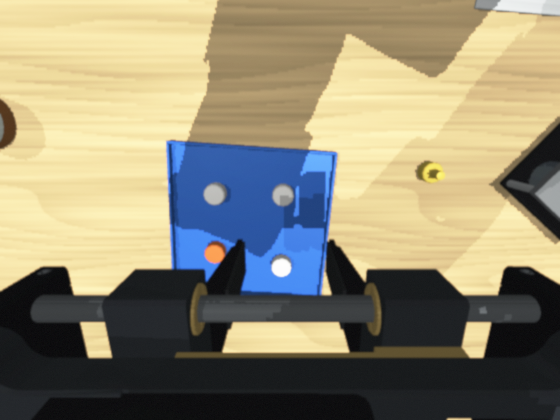

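Wrist view: three white tablets at (213,194), (282,195) and (281,267), orange at (215,253). All three cameras agree to about 1 mm. Descending on B.

>>> {"fn": "step_arm", "kwargs": {"moves": [{"tx": -0.5, "ty": -3.5, "tz": 40}, {"tx": -0.5, "ty": -3.5, "tz": 80}, {"tx": -0.5, "ty": -3.5, "tz": 120}, {"tx": -0.5, "ty": -3.5, "tz": 150}, {"tx": -0.5, "ty": -3.5, "tz": 165}, {"tx": -0.5, "ty": -3.5, "tz": 173}, {"tx": -0.5, "ty": -3.5, "tz": 174}, {"tx": -0.5, "ty": -3.5, "tz": 174}]}}

```text
validation failed for argument at $.mo...
```

>>> {"fn": "step_arm", "kwargs": {"moves": [{"tz": 0}, {"tz": 0}, {"tz": 0}, {"tz": 0}, {"tz": 0}, {"tz": 0}, {"tz": 0}, {"tz": 0}], "grip": 15}}

```text
validation failed for argument at $.mo...
```

All four keys are required.

>>> {"fn": "step_arm", "kwargs": {"moves": [{"tx": -0.5, "ty": -3.5, "tz": 40, "roll": 0}, {"tx": -0.5, "ty": -3.5, "tz": 80, "roll": 0}, {"tx": -0.5, "ty": -3.5, "tz": 120, "roll": 0}, {"tx": -0.5, "ty": -3.5, "tz": 150, "roll": 0}, {"tx": -0.5, "ty": -3.5, "tz": 165, "roll": 0}, {"tx": -0.5, "ty": -3.5, "tz": 173, "roll": 0}, {"tx": -0.5, "ty": -3.5, "tz": 174, "roll": 0}, {"tx": -0.5, "ty": -3.5, "tz": 174, "roll": 0}]}}

```text
t: 2.73
eef_pos: [548.0, -177.2, 6.2]
tcp_rot: [-3.141, 0.001, -3.141]
ft_force: [0.0, 0.3, 0.4]
opening: 0.524
grip_force: 0.0
```

>>> {"fn": "step_arm", "kwargs": {"moves": [{"tx": 0, "ty": 0, "tz": 0, "roll": 0}, {"tx": 0, "ty": 0, "tz": 0, "roll": 0}, {"tx": 0, "ty": 0, "tz": 0, "roll": 0}, {"tx": 0, "ty": 0, "tz": 0, "roll": 0}, {"tx": 0, "ty": 0, "tz": 0, "roll": 0}, {"tx": 0, "ty": 0, "tz": 0, "roll": 0}], "grip": 15}}

```text
t: 3.23
eef_pos: [547.8, -177.8, 6.1]
tcp_rot: [-3.141, 0.001, 3.141]
ft_force: [-0.9, 1.4, 6.3]
opening: 0.252
grip_force: 30.0
```

>>> {"fn": "step_arm", "kwargs": {"moves": [{"tx": 0, "ty": 0, "tz": -30, "roll": 0}, {"tx": 0, "ty": 0, "tz": -70, "roll": 0}, {"tx": 18, "ty": 307.5, "tz": -94, "roll": 0}, {"tx": 18, "ty": 307.5, "tz": -94, "roll": 0}, {"tx": 18, "ty": 307.5, "tz": -94, "roll": 0}, {"tx": 18, "ty": 307.5, "tz": -94, "roll": 0}, {"tx": 18, "ty": 307.5, "tz": -94, "roll": 0}, {"tx": 18, "ty": 307.5, "tz": -94, "roll": 0}, {"tx": 18, "ty": 307.5, "tz": -94, "roll": 0}, {"tx": 18, "ty": 307.5, "tz": -94, "roll": 0}, {"tx": 18, "ty": 307.5, "tz": -94, "roll": 0}, {"tx": 18, "ty": 307.5, "tz": -94, "roll": 0}]}}

```text
t: 4.23
eef_pos: [529.5, 130.4, 99.6]
tcp_rot: [-3.142, 0.0, -3.14]
ft_force: [-0.4, -0.7, 0.1]
opening: 0.251
grip_force: 30.0
```

```bash
python3 - <<'E'
from cell import env, optics
import cv2
for i in range(2):
    s=env.state();print(s['eef_pos'].round(1) if hasattr(s['eef_pos'],'round') else s['eef_pos'],s['opening'],s['grip_force'])
    c=optics.read_camera('wrist')
cv2.imwrite('pics/w2.png',c['pixels'])
E
```

```text
[529.5 130.4  99.6] 0.25100685917798665 30.0000246158379
[529.6 129.4  99.4] 0.2512713577698644 29.999876003603276
```

View pics/w2.png

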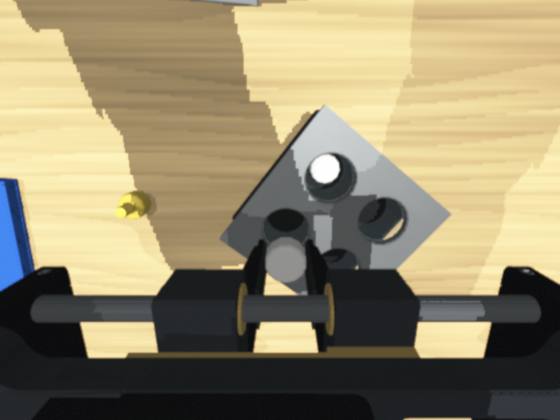

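Tablet held at (285,262) over the near tube. The loaded rim is at about (331,177) and the second empty rim at about (383,220). I'll check those rims with rays.

```bash
python3 - <<'E'
from cell import env, optics
from h import *
c=optics.read_camera('wrist')
for uv in((331,177),(383,220)): print(ray(c,uv,56).round(1))
for p in((530,130,56),(521,202.5,56),(489,161.5,56),(530,130,111)): print(p,proj(c,p).round(1))
E
```

```text
[488.1 162. ]
[520.6 202.4]
(530, 130, 56) [286.5 231.7]
(521, 202.5, 56) [383.1 220.5]
(489, 161.5, 56) [330.3 178.3]
(530, 130, 111) [286.7 265.3]
```

Consistent within 1 mm. Lowering and releasing.

>>> {"fn": "step_arm", "kwargs": {"moves": [{"tx": 0, "ty": 0, "tz": 25, "roll": 0}, {"tx": 0, "ty": 0, "tz": 38, "roll": 0}, {"tx": 0, "ty": 0, "tz": 40, "roll": 0}, {"tx": 0, "ty": 0, "tz": 40, "roll": 0}, {"tx": 0, "ty": 0, "tz": 40, "roll": 0}]}}

```text
t: 4.8
eef_pos: [530.1, 129.0, 60.0]
tcp_rot: [3.141, 0.0, 3.14]
ft_force: [0.6, 0.8, 0.4]
opening: 0.253
grip_force: 30.0
```

>>> {"fn": "step_arm", "kwargs": {"moves": [{"tx": 0, "ty": 0, "tz": 0, "roll": 0}, {"tx": 0, "ty": 0, "tz": 0, "roll": 0}, {"tx": 0, "ty": 0, "tz": 0, "roll": 0}, {"tx": 0, "ty": 0, "tz": 0, "roll": 0}, {"tx": 0, "ty": 0, "tz": -40, "roll": 0}, {"tx": 0, "ty": 0, "tz": -40, "roll": 0}], "grip": 50}}

```text
t: 5.3
eef_pos: [531.5, 130.1, 103.9]
tcp_rot: [3.141, 0.005, -3.142]
ft_force: [2.0, 0.4, 0.0]
opening: 0.52
grip_force: 0.0
```

>>> {"fn": "step_arm", "kwargs": {"moves": [{"tx": -108, "ty": -308, "tz": 0, "roll": 0}, {"tx": -108, "ty": -308, "tz": 0, "roll": 0}, {"tx": -108, "ty": -308, "tz": 0, "roll": 0}, {"tx": -108, "ty": -308, "tz": 0, "roll": 0}, {"tx": -108, "ty": -308, "tz": 0, "roll": 0}, {"tx": -108, "ty": -308, "tz": 0, "roll": 0}, {"tx": -108, "ty": -308, "tz": 0, "roll": 0}, {"tx": -108, "ty": -308, "tz": 0, "roll": 0}, {"tx": -108, "ty": -308, "tz": 0, "roll": 0}, {"tx": -108, "ty": -308, "tz": 0, "roll": 0}, {"tx": -108, "ty": -308, "tz": 0, "roll": 0}]}}

```text
t: 6.22
eef_pos: [637.2, -177.8, 99.4]
tcp_rot: [3.141, -0.0, 3.141]
ft_force: [-0.3, 0.4, 0.3]
opening: 0.523
grip_force: 0.0
```

```bash
python3 - <<'E'
from cell import env, optics
from h import *
c=optics.read_camera('top');im=c['pixels'];cv2.imwrite('pics/t1.png',cv2.resize(im[170:250,180:262],None,fx=5,fy=5,interpolation=0))
print(env.state()['eef_pos'],env.state()['t'])
E
```

```text
[ 637.28578688 -177.27470653   99.59886487] 6.2667
```

View pics/t1.png

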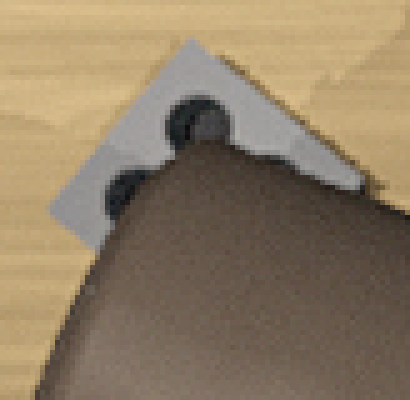

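The arm hides most of the rack here, so I'll check the drop later. Grasping A.

>>> {"fn": "step_arm", "kwargs": {"moves": [{"tx": -0.7, "ty": -0.4, "tz": 40, "roll": 0}, {"tx": -0.7, "ty": -0.4, "tz": 70, "roll": 0}, {"tx": -0.7, "ty": -0.4, "tz": 87, "roll": 0}, {"tx": -0.7, "ty": -0.4, "tz": 93.5, "roll": 0}, {"tx": -0.7, "ty": -0.4, "tz": 93.5, "roll": 0}, {"tx": -0.7, "ty": -0.4, "tz": 93.5, "roll": 0}]}}

```text
t: 6.77
eef_pos: [638.7, -177.9, 6.8]
tcp_rot: [-3.141, 0.001, -3.141]
ft_force: [0.8, 0.4, 0.4]
opening: 0.524
grip_force: 0.0
```

>>> {"fn": "step_arm", "kwargs": {"moves": [{"tx": 0, "ty": 0, "tz": 0, "roll": 0}, {"tx": 0, "ty": 0, "tz": 0, "roll": 0}, {"tx": 0, "ty": 0, "tz": 0, "roll": 0}, {"tx": 0, "ty": 0, "tz": 0, "roll": 0}, {"tx": 0, "ty": 0, "tz": 0, "roll": 0}, {"tx": 0, "ty": 0, "tz": 0, "roll": 0}], "grip": 15}}

```text
t: 7.27
eef_pos: [638.5, -178.7, 6.5]
tcp_rot: [-3.142, 0.001, 3.141]
ft_force: [-0.4, 1.0, 3.3]
opening: 0.248
grip_force: 30.0
```

>>> {"fn": "step_arm", "kwargs": {"moves": [{"tx": 0, "ty": 0, "tz": -40, "roll": 0}, {"tx": 0, "ty": 0, "tz": -70, "roll": 0}, {"tx": 76.5, "ty": 348.5, "tz": -94, "roll": 0}, {"tx": 76.5, "ty": 348.5, "tz": -94, "roll": 0}, {"tx": 76.5, "ty": 348.5, "tz": -94, "roll": 0}, {"tx": 76.5, "ty": 348.5, "tz": -94, "roll": 0}, {"tx": 76.5, "ty": 348.5, "tz": -94, "roll": 0}, {"tx": 76.5, "ty": 348.5, "tz": -94, "roll": 0}, {"tx": 76.5, "ty": 348.5, "tz": -94, "roll": 0}, {"tx": 76.5, "ty": 348.5, "tz": -94, "roll": 0}, {"tx": 76.5, "ty": 348.5, "tz": -94, "roll": 0}, {"tx": 76.5, "ty": 348.5, "tz": -94, "roll": 0}]}}

```text
t: 8.27
eef_pos: [560.7, 174.1, 100.5]
tcp_rot: [3.141, 0.0, -3.138]
ft_force: [-0.8, 0.0, -1.5]
opening: 0.25
grip_force: 30.0
```

```bash
python3 - <<'E'
from cell import env, optics
import cv2
c=optics.read_camera('wrist');s=env.state();print(s['eef_pos'],s['opening'],s['grip_force'])
cv2.imwrite('pics/w3.png',c['pixels'])
E
```

```text
[561.24446902 172.01719427 100.23998105] 0.2476743879542348 29.998339572921395
```

View pics/w3.png

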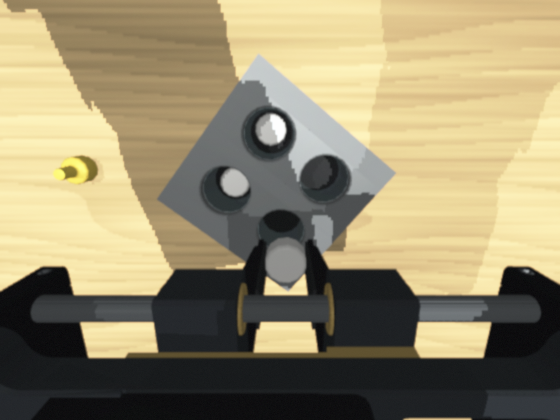

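B lies in its tube at (234,182), the loaded tube is at (269,130), and the tube below the gripper (281,225) is empty, as is the one at (325,177). Lowering.

>>> {"fn": "step_arm", "kwargs": {"moves": [{"tx": 0, "ty": 0, "tz": 0, "roll": 0}, {"tx": 0, "ty": 0, "tz": 25, "roll": 0}, {"tx": 0, "ty": 0, "tz": 38, "roll": 0}, {"tx": 0, "ty": 0, "tz": 40, "roll": 0}, {"tx": 0, "ty": 0, "tz": 40, "roll": 0}, {"tx": 0, "ty": 0, "tz": 40, "roll": 0}]}}

```text
t: 8.82
eef_pos: [562.4, 169.0, 60.5]
tcp_rot: [3.142, 0.0, 3.14]
ft_force: [-0.1, 0.3, 0.3]
opening: 0.252
grip_force: 30.0
```

>>> {"fn": "step_arm", "kwargs": {"moves": [{"tx": 0, "ty": 0, "tz": 0, "roll": 0}, {"tx": 0, "ty": 0, "tz": 0, "roll": 0}, {"tx": 0, "ty": 0, "tz": 0, "roll": 0}, {"tx": 0, "ty": 0, "tz": 0, "roll": 0}, {"tx": 0, "ty": 0, "tz": -40, "roll": 0}, {"tx": 0, "ty": 0, "tz": -40, "roll": 0}], "grip": 50}}

```text
t: 9.32
eef_pos: [563.8, 170.3, 104.7]
tcp_rot: [3.14, 0.006, -3.142]
ft_force: [1.2, 0.2, 1.5]
opening: 0.523
grip_force: 0.0
```

>>> {"fn": "step_arm", "kwargs": {"moves": [{"tx": 16, "ty": -424.5, "tz": 0, "roll": 0}, {"tx": 16, "ty": -424.5, "tz": 0, "roll": 0}, {"tx": 16, "ty": -424.5, "tz": 0, "roll": 0}, {"tx": 16, "ty": -424.5, "tz": 0, "roll": 0}, {"tx": 16, "ty": -424.5, "tz": 0, "roll": 0}, {"tx": 16, "ty": -424.5, "tz": 0, "roll": 0}, {"tx": 16, "ty": -424.5, "tz": 0, "roll": 0}, {"tx": 16, "ty": -424.5, "tz": 0, "roll": 0}, {"tx": 16, "ty": -424.5, "tz": 0, "roll": 0}, {"tx": 16, "ty": -424.5, "tz": 0, "roll": 0}, {"tx": 16, "ty": -424.5, "tz": 0, "roll": 0}, {"tx": 16, "ty": -424.5, "tz": 0, "roll": 0}]}}

```text
t: 10.32
eef_pos: [545.5, -257.4, 100.1]
tcp_rot: [-3.141, 0.001, 3.138]
ft_force: [-0.1, 0.7, -1.2]
opening: 0.526
grip_force: 0.0
```

>>> {"fn": "step_arm", "kwargs": {"moves": [{"tx": 0, "ty": 0, "tz": 0, "roll": 0}, {"tx": 0, "ty": 0, "tz": 0, "roll": 0}, {"tx": 0, "ty": 0, "tz": 0, "roll": 0}]}}

```text
t: 10.57
eef_pos: [546.0, -253.1, 100.2]
tcp_rot: [3.141, 0.0, -3.14]
ft_force: [0.2, 0.4, -1.3]
opening: 0.524
grip_force: 0.0
```

>>> {"fn": "step_arm", "kwargs": {"moves": [{"tx": 0, "ty": -0.5, "tz": 40, "roll": 0}, {"tx": 0, "ty": -0.5, "tz": 70, "roll": 0}, {"tx": 0, "ty": -0.5, "tz": 87, "roll": 0}, {"tx": 0, "ty": -0.5, "tz": 93.5, "roll": 0}, {"tx": 0, "ty": -0.5, "tz": 94, "roll": 0}, {"tx": 0, "ty": -0.5, "tz": 94, "roll": 0}, {"tx": 0, "ty": -0.5, "tz": 94, "roll": 0}]}}

```text
t: 11.15
eef_pos: [546.5, -255.1, 7.4]
tcp_rot: [-3.141, 0.002, -3.141]
ft_force: [-0.6, 0.1, 0.8]
opening: 0.527
grip_force: 0.0
```

>>> {"fn": "step_arm", "kwargs": {"moves": [{"tx": 0, "ty": 0, "tz": 0, "roll": 0}, {"tx": 0, "ty": 0, "tz": 0, "roll": 0}, {"tx": 0, "ty": 0, "tz": 0, "roll": 0}, {"tx": 0, "ty": 0, "tz": 0, "roll": 0}, {"tx": 0, "ty": 0, "tz": 0, "roll": 0}, {"tx": 0, "ty": 0, "tz": 0, "roll": 0}], "grip": 15}}

```text
t: 11.65
eef_pos: [545.9, -255.2, 6.3]
tcp_rot: [-3.141, 0.0, 3.141]
ft_force: [-1.3, 0.8, 3.4]
opening: 0.25
grip_force: 30.0
```

>>> {"fn": "step_arm", "kwargs": {"moves": [{"tx": 0, "ty": 0, "tz": -40, "roll": 0}, {"tx": 0, "ty": 0, "tz": -70, "roll": 0}, {"tx": 25, "ty": 457.5, "tz": -94, "roll": 0}, {"tx": 25, "ty": 457.5, "tz": -94, "roll": 0}, {"tx": 25, "ty": 457.5, "tz": -94, "roll": 0}, {"tx": 25, "ty": 457.5, "tz": -94, "roll": 0}, {"tx": 25, "ty": 457.5, "tz": -94, "roll": 0}, {"tx": 25, "ty": 457.5, "tz": -94, "roll": 0}, {"tx": 25, "ty": 457.5, "tz": -94, "roll": 0}, {"tx": 25, "ty": 457.5, "tz": -94, "roll": 0}, {"tx": 25, "ty": 457.5, "tz": -94, "roll": 0}, {"tx": 25, "ty": 457.5, "tz": -94, "roll": 0}]}}

```text
t: 12.65
eef_pos: [522.7, 162.3, 98.0]
tcp_rot: [3.142, 0.0, 3.141]
ft_force: [0.8, 0.3, 1.4]
opening: 0.251
grip_force: 30.0
```

```bash
python3 - <<'E'
from cell import env, optics
for i in range(6): c=optics.read_camera('wrist')
s=env.state();print(s['t'],s['eef_pos'],s['opening'],s['grip_force'])
E
```

```text
12.95 [523.17371307 159.49358887  97.70363471] 0.2522642149927222 29.998160745453788
```

>>> {"fn": "step_arm", "kwargs": {"moves": [{"tx": 2, "ty": 20, "tz": 0, "roll": 0}, {"tx": 2, "ty": 43, "tz": 0, "roll": 0}, {"tx": 2, "ty": 43, "tz": 0, "roll": 0}, {"tx": 2, "ty": 43, "tz": 0, "roll": 0}, {"tx": 2, "ty": 43, "tz": 25, "roll": 0}, {"tx": 2, "ty": 43, "tz": 36, "roll": 0}, {"tx": 2, "ty": 43, "tz": 38, "roll": 0}, {"tx": 2, "ty": 43, "tz": 38, "roll": 0}, {"tx": 2, "ty": 43, "tz": 38, "roll": 0}]}}

```text
t: 13.7
eef_pos: [521.5, 202.8, 60.2]
tcp_rot: [3.142, -0.0, 3.141]
ft_force: [-1.2, -0.3, 0.3]
opening: 0.249
grip_force: 30.0
```

Releasing, rising, and backing off to −x for a clear view.

>>> {"fn": "step_arm", "kwargs": {"moves": [{"tx": 0, "ty": 0, "tz": 0, "roll": 0}, {"tx": 0, "ty": 0, "tz": 0, "roll": 0}, {"tx": 0, "ty": 0, "tz": 0, "roll": 0}, {"tx": 0, "ty": 0, "tz": 0, "roll": 0}, {"tx": 0, "ty": 0, "tz": -40, "roll": 0}, {"tx": 0, "ty": 0, "tz": -80, "roll": 0}, {"tx": -90, "ty": -30, "tz": -130, "roll": 0}, {"tx": -90, "ty": -30, "tz": -130, "roll": 0}, {"tx": -90, "ty": -30, "tz": -130, "roll": 0}, {"tx": -90, "ty": -30, "tz": -130, "roll": 0}, {"tx": -90, "ty": -30, "tz": -130, "roll": 0}], "grip": 50}}

```text
t: 14.62
eef_pos: [611.6, 172.9, 190.0]
tcp_rot: [3.141, 0.001, 3.14]
ft_force: [-0.5, -0.3, -0.0]
opening: 0.526
grip_force: 0.0
```

```bash
python3 - <<'E'
from cell import env, optics
from h import *
for i in range(6): optics.read_camera('scene')
c=optics.read_camera('wrist');im=c['pixels'].copy()
for p in((530,130),(521,202.5),(489,161.5),(562,170)):
    u=proj(c,(*p,24)).round(1);print(p,u); cv2.circle(im,tuple(int(v) for v in u),2,(0,0,255),-1)
cv2.imwrite('pics/w4.png',im);t=optics.read_camera('top');H,S,V=cv2.split(cv2.cvtColor(t['pixels'],cv2.COLOR_BGR2HSV))
print([ray(t,b[0],17).round() for b in blobs((H<18)&(S>150)&(V>120),30,80)]);print(env.state()['eef_pos'],env.state()['t'])
E
```

```text
(530, 130) [244.6 120.7]
(521, 202.5) [312.3 112. ]
(489, 161.5) [273.5  79.4]
(562, 170) [281.9 151. ]
[array([ 619., -258.])]
[610.72534593 173.61934796 189.63807418] 15.0167
```

View pics/w4.png

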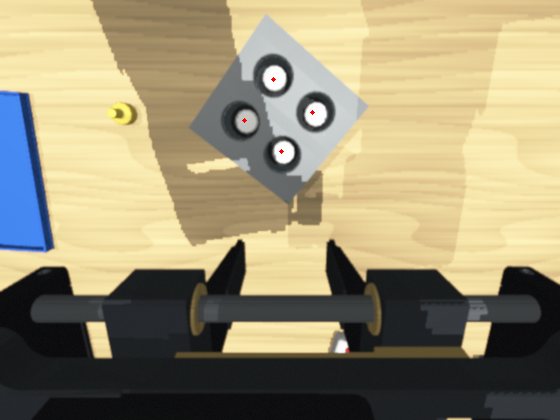

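All four tubes, at (274,78), (315,112), (283,152) and (245,121), hold one white tablet each. Every tablet is within about 4 mm of its axis mark, and the orange one hasn't moved. Handing in.

```bash
python3 -c "
from cell import env
print(env.job_done())"
```

```text
the job is handed in; nothing more can be done
None
```

I handed the job in at about 15 s: the last wrist image shows one white tablet in each of the four tubes, the orange tablet is still in the tray, and the arm stayed clear of the beaker and bottle. The hand-in returned no verdict.

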